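Stir the draw beads

TASK

Before the draw the beads in the marble bowl must be mixed, using only the stirring stick that stands in the pen pot: with its foot right down at the bottom of the bowl, begin at the side nearest the robot and stir clockwise as seen from above, for two full turns, and then go on as long as needed until the two cube beads, which now lie side by side, have at least a bead's width of room between them. Then stand the stick back in the pot. Keep every bead in the bowl, the bowl seated in its stand, the gripper off the beads and the bowl, and leave everything else on the desk where it is.

Things in the scene. Friction and masses are not known exactly. Their poses are not given: they have to be found in the camera images.
- bowl: round marble bowl, loose, 1.4 kg, in its stand; 60 mm high, 178 mm across the rim, flared walls 7 mm thick; flat inner floor 130 mm across, 8 mm above the underside; wall 69 mm from the middle at bead height. Origin: centre of the underside; z up; yaw means nothing. Beads against the wall reach in to 46 mm from the middle; a bead caught between stick and wall jams the stick.
- stand: round dark-wood stand under the bowl, fixed to the desk, 190 mm across, its floor 4 mm thick, with a raised rim 19 mm wide and 13 mm high round the bowl's foot (about 3 mm of play). Origin: centre of its underside, on the desk; x points away from the robot, y to the robot's left. At the start the bowl stands in the middle of it.
- cube0_center (a point): centre of a wooden cube bead, 24 mm edges, in the bowl. The two cube beads start side by side in the middle of the bowl's floor.
- cube1_center (a point): centre of the other cube bead, exactly like the first
- ball0_center (a point): centre of a round wooden bead, a ball 26 mm across, in the bowl (one of four alike, same pale wood as the cubes)
- ball1_center (a point): centre of a round wooden bead, a ball 26 mm across, in the bowl (one of four alike, same pale wood as the cubes)
- ball2_center (a point): centre of a round wooden bead, a ball 26 mm across, in the bowl (one of four alike, same pale wood as the cubes)
- ball3_center (a point): centre of a round wooden bead, a ball 26 mm across, in the bowl (one of four alike, same pale wood as the cubes)
- pot: square dark-wood pen pot, fixed to the desk; 50 mm square outside, 40 mm square inside, 80 mm high, inner floor 5 mm above the desk. Origin: centre of the underside; x and y along its sides. It holds only the stick.
- stick: pale wooden stirring stick, round, 170 mm long, 13 mm thick, with a thicker foot 16 mm across over its last 18 mm; loose, about 35 g. It leans in the pot about 27 degrees from upright, foot in one corner, shaft against the rim in the corner diagonally across. Origin: the middle of the foot's end face; z points along the stick from the foot to the handle end.
- stick_tip (a point): the middle of the stick's foot end face (the same point as the stick's origin)
- stick_grip (a point): a point on the stick's axis 125 mm from the foot end and 45 mm from the handle end, a good place to grip; z along the stick towards the handle end
- paperweight: bystander: brass domed paperweight, 48 mm across, 32 mm high; origin: centre of the underside
- pawn: bystander: dark wooden game pawn, 32 mm across, 62 mm high; origin: centre of the underside
- jar: bystander: small glass ink jar with black cap, 48 mm across, 55 mm high; origin: centre of the underside
- mug: bystander: blue mug, 80 mm across, 92 mm high, handle towards its +y; origin: centre of the underside
- magnifier: bystander: magnifying glass lying flat, lens ring 72 mm across, 8 mm thick, 100 mm handle along its +x; origin: under the lens centre
Not all that is in view belongs to the job. Of the things shaped like the bowl, the marble one is meant. Several things have the shape of the stick; the one meant has the colours described above.

How it is judged (in metres and radians):
On the way, in this order (a step that is already met when the one before it is completed fails the run):
1. the stick is drawn up out of the pot (z of stick_tip in the frame of pot above 0.085 m), for 0.05 s.
2. turn 1: the stick's foot, low in the bowl (under 12 mm above its floor), passes the side nearest the robot (15 mm or more out from the middle) (z of stick_tip in the frame of bowl below 0.02 m and x of stick_tip in the frame of stand below -0.015 m and y of stick_tip in the frame of stand between -0.015 and 0.015 m), for 0.02 s.
3. turn 1: the stick's foot, low in the bowl (under 12 mm above its floor), passes the robot's left side (15 mm or more out from the middle) (z of stick_tip in the frame of bowl below 0.02 m and y of stick_tip in the frame of stand above 0.015 m and x of stick_tip in the frame of stand between -0.015 and 0.015 m), for 0.02 s.
4. turn 1: the stick's foot, low in the bowl (under 12 mm above its floor), passes the far side (15 mm or more out from the middle) (z of stick_tip in the frame of bowl below 0.02 m and x of stick_tip in the frame of stand above 0.015 m and y of stick_tip in the frame of stand between -0.015 and 0.015 m), for 0.02 s.
5. turn 1: the stick's foot, low in the bowl (under 12 mm above its floor), passes the robot's right side (15 mm or more out from the middle) (z of stick_tip in the frame of bowl below 0.02 m and y of stick_tip in the frame of stand below -0.015 m and x of stick_tip in the frame of stand between -0.015 and 0.015 m), for 0.02 s.
6. turn 2: the stick's foot, low in the bowl (under 12 mm above its floor), passes the side nearest the robot (15 mm or more out from the middle) (all of step 2), for 0.02 s.
7. turn 2: the stick's foot, low in the bowl (under 12 mm above its floor), passes the robot's left side (15 mm or more out from the middle) (all of step 3), for 0.02 s.
8. turn 2: the stick's foot, low in the bowl (under 12 mm above its floor), passes the far side (15 mm or more out from the middle) (all of step 4), for 0.02 s.
9. turn 2: the stick's foot, low in the bowl (under 12 mm above its floor), passes the robot's right side (15 mm or more out from the middle) (all of step 5), for 0.02 s.
10. turn 2: the stick's foot, low in the bowl (under 12 mm above its floor), passes the side nearest the robot (15 mm or more out from the middle) (all of step 6), for 0.02 s.
At the end, for the whole second after the job is handed in: the two cube beads' centres are more than 45 mm apart; all six beads are in the bowl and the cubes at rest; the bowl is within 15 mm of where it stands in its stand; the stick stands released and at rest in the pot, foot within 20 mm of its floor (distance between cube0_center and cube1_center above 0.045 m and horizontal distance between each of ball0_center, ball1_center, ball2_center, ball3_center, cube0_center, cube1_center and bowl below 0.075 m and z of each of ball0_center, ball1_center, ball2_center, ball3_center, cube0_center, cube1_center in the frame of bowl below 0.055 m and x of stick_tip in the frame of pot between -0.022 and 0.022 m and y of stick_tip in the frame of pot between -0.022 and 0.022 m and z of stick_tip in the frame of pot below 0.025 m and angle between stick's own z axis and vertical below 0.7 rad and linear speed of each of stick, cube0, cube1 below 0.03 m/s and distance between bowl and stand below 0.015 m); the robot touches nothing.
It fails at once if the bowl is shoved or lifted more than 15 mm out of its stand (distance between bowl and stand above 0.015 m).
It fails at once if the gripper touches a bead or the bowl (only the stick may) (contact force between any of the fingers, the arm and ball0 above 0.5 N or contact force between any of the fingers, the arm and ball1 above 0.5 N or contact force between any of the fingers, the arm and ball2 above 0.5 N or contact force between any of the fingers, the arm and ball3 above 0.5 N or contact force between any of the fingers, the arm and cube0 above 0.5 N or contact force between any of the fingers, the arm and cube1 above 0.5 N or contact force between any of the fingers, the arm and bowl above 0.5 N).
It fails at once if a bystander is knocked away (moved more than 20 mm) (distance of any of paperweight, pawn, jar, mug, magnifier from where it was at the start of the episode above 0.02 m).
It also fails if it takes over 72 s, if anything falls off the work surface, if the arm or the gripper's body presses on something with over 40 N, if the wrist force passes 120 N, or if a joint passes its speed limit or range.

ROBOT

A 6-joint arm with a two-finger parallel gripper is mounted at the origin on the work surface. World frame = base frame: x ahead of the robot, y to its left, z up, the work surface at z = 0. Lengths are in m, angles in degrees, forces in N, time in s.
With the tool pointing down it reaches from about 0.4 to 0.825 m from the base axis. Payload 7 kg.
Tool frame: the origin (TCP) lies between the finger pads; the fingertips stand 19 mm ahead of it and the grasp point (between the pads) is the TCP (r.finger_overhang is the distance from the TCP to the fingertips, in m); z points along the fingers, y is the direction in which the jaws open and shut (so a half turn about z gives the same grasp; the last joint's range is limited). The gripper opens to 88 mm and grips with 3 to 60 N. Pads are 19 mm wide; open, the fingers measure 130 mm over their backs; the gripper's body (78 mm by 193 mm) begins 47 mm behind the grasp point.
Start: joints at [-50.472, 20.546, 0.682, 0, -70.136, -16.507], TCP at [0.264, -0.621, 0.246] pointing down, gripper open.
Joint ranges: [-176.03, 176.03], [-82.01, 121.73], [-58.28, 71.71], [-173.87, 95.51], [-174.79, -0.11], [-173.66, 173.66]. Speed limits (degrees/s): [136.94, 136.94, 172.46, 180, 180, 180].

INTERFACE

Orientations are given as [roll, pitch, yaw] about the fixed x, y, z axes, in that order (R = Rz(yaw) Ry(pitch) Rx(roll)).
In Python, from plant import r, optics gives the robot as it stands. The module is installed in compiled form; this text tells all that it offers.
- The arm moves only by the tool step_arm, never from a script. Its argument "increments" is a list of rows, each an object of numbers: "tx", "ty", "tz": the shift along the world's x, y, z in mm; "ax", "ay", "az": the turn, a rotation vector about the world's x, y, z in degrees; "claw": the gripper command: -1 is shut, 1 is fully open, values between are in proportion. In form: [{"tx": .., "ty": .., "tz": .., "ax": .., "ay": .., "az": .., "claw": ..}, ...]. A call has 1 to 12 rows; each row shifts and turns the commanded pose from where the row before left it; what a row does not reach is not made up. A row lasts 1/10 s, in which the tool goes at most 50 mm and 8.59 degrees, less where a joint would pass 70% of its speed; a pose out of reach is approached as far as the arm can. A call with a gripper value outside its range is refused whole. The fingers move at their own pace and stop on an object; "newtons" is the grip in N (left out, the last holds). Time passes only in rows, so rows that do not move let the fingers close. It gives the time, the measured TCP pose, the force and the opening at its end, in the units of the state.
- r.get_state(): the state, without advancing time (a new reading comes with each control period).
- optics.capture(name): name is "side" or "top" or "wrist"; returns a dict with "image" (480x640x3 uint8, blue, green, red), "depth" (480x640 float32, m along the optical axis (not along the pixel's ray), 0 where there is no reading), "fx", "fy", "cx", "cy" (pixels), "distortion" ([k1, k2, p1, p2, k3] as OpenCV has them; the pictures are not rectified), "R" (3x3) and "t" (3): a world point X has camera coordinates R X + t. Camera axes: x right, y down, z forward; pixel columns grow to the right and rows downward; lengths in m; the calibration is good to about 2 mm. A picture is of the moment at which its call begins.
- r.close_job(): hands the job in, once; it reports no verdict.
The state is a dict: "time_s": time; "joints": joint angles; "qd": joint speeds; "joint_torque": joint torques, N m; "tcp_pos": TCP position; "eef_rot": TCP orientation; "contact_force": force on the tool from outside, world axes, zero at the start; "moment": the same for the moment, N m; "gripper_width": finger opening in m.
Only numpy, scipy, OpenCV 4.12 (cv2) and the standard library are available. Lean on these libraries where they do the work, as an engineer would, in place of code of your own. Each camera call takes 0.05 s, during which the arm holds its last target. There are 200 camera calls.

## Working session

There is one attempt and no reset: what is moved stays moved. The work goes in short steps, Python scripts to look and compute and a tool call to move; the robot and the scene stay as the last step left them, time stands still between calls to the robot, and variables do not carry over. Pictures are saved under pics/ and viewed, about 8 in all and at most 12, crops included, and the job is handed in when it is done.

Besides the shell and the picture viewer there is one more tool, called after ">>>" in YAML: its name, and indented under it one key for each argument. step_arm: Moves the arm, as the interface text tells. Its arguments: {"type":"object","properties":{"increments":{"type":"array","items":{"type":"object","properties":{"tx":{"type":"number"},"ty":{"type":"number"},"tz":{"type":"number"},"ax":{"type":"number"},"ay":{"type":"number"},"az":{"type":"number"},"claw":{"type":"number"}}}},"newtons":{"type":"number"}},"required":["increments"]}

```bash
mkdir -p pics
cat > h.py <<'E'
import numpy as np, cv2
from plant import r, optics
def cap(n):
    c=optics.capture(n); c['K']=np.array([[c['fx'],0,c['cx']],[0,c['fy'],c['cy']],[0,0,1.]]); c['d']=np.array(c['distortion'],float)
    c['R']=np.array(c['R']);c['t']=np.array(c['t']);return c
def ray(c,u,v):
    p=cv2.undistortPoints(np.array([[[u,v]]],float),c['K'],c['d'])[0,0]
    return -c['R'].T@c['t'], c['R'].T@np.array([p[0],p[1],1.])
def onz(c,u,v,z):
    o,d=ray(c,u,v); return o+d*(z-o[2])/d[2]
def dep(c,u,v):
    o,d=ray(c,u,v); return o+d*c['depth'][int(v),int(u)]
def proj(c,X):
    return cv2.projectPoints(np.array(X,float).reshape(-1,1,3),cv2.Rodrigues(c['R'])[0],c['t'],c['K'],c['d'])[0].reshape(-1,2)
def tri(c1,p1,c2,p2):
    o1,d1=ray(c1,*p1);o2,d2=ray(c2,*p2);s=np.linalg.lstsq(np.c_[d1,-d2],o2-o1,rcond=None)[0]
    a=o1+s[0]*d1;b=o2+s[1]*d2;return (a+b)/2,np.linalg.norm(a-b)
E
python3 - <<'E'
from h import *
import pickle
D={}
for n in ['top','side']:
    c=cap(n);D[n]=c;cv2.imwrite(f'pics/{n}0.png',c['image']);print(n,c['fx'],-c['R'].T@c['t'],c['R'][2])
pickle.dump(D,open('d0.pkl','wb'))
print(r.get_state())
E
```

```text
top 523.663395015505 [ 0.43844502 -0.00958424  1.10935773] [ 0.08917299  0.00471683 -0.99600498]
side 457.80131782082793 [ 0.40468163 -0.67172194  0.9594771 ] [ 0.10442482  0.62059419 -0.77714755]
{'time_s': 0.1, 'joints': array([-5.04714610e+01,  2.05870128e+01,  6.39643792e-01, -1.64958805e-02,
       -7.01353792e+01, -1.65078988e+01]), 'qd': array([-0.0185518 , -0.12456149,  0.05414285,  0.06501335, -0.01994802,
        0.03999124]), 'joint_torque': array([-1.01030222e-03, -5.84163165e+01,  2.93753386e+01,  7.01549068e+00,
        1.02046720e-02, -4.75706224e-05]), 'tcp_pos': array([ 0.26379568, -0.62088561,  0.24472856]), 'eef_rot': array([ 1.79916256e+02, -8.64584644e-03, -1.56984970e+02]), 'contact_force': array([-0.51680851, -0.12784   , -0.42158882]), 'moment': array([-0.00244072, -0.0014076 , -0.0244376 ]), 'gripper_width': 0.08755097243858447}
```

View pics/top0.png

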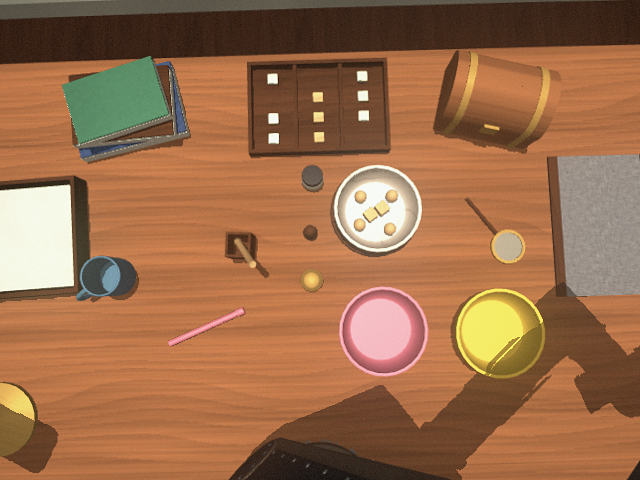

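View pics/side0.png

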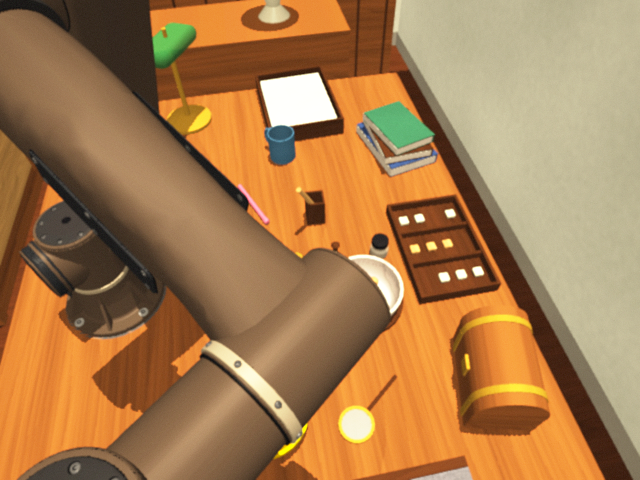

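Top view: the stick is in the pot (240,247) with its handle end near (252,264). Possible mix-ups are the pink rod (207,327) and the magnifier handle (482,217). The marble bowl is at (378,209); the pink one (384,331) and yellow one (500,333) are decoys. I choose the pale wooden stick in the pot and the white marble bowl, and check both in a crop.

Run:
```python
from h import *
import pickle
D=pickle.load(open('d0.pkl','rb'));t=D['top'];s=D['side']
a=cv2.resize(t['image'][215:295,200:300],None,fx=4,fy=4,interpolation=cv2.INTER_CUBIC)
b=cv2.resize(s['image'][175:255,270:370],None,fx=4,fy=4,interpolation=cv2.INTER_CUBIC)
c=cv2.resize(t['image'][155:265,320:440],None,fx=3.33,fy=2.545,interpolation=cv2.INTER_CUBIC)
c=cv2.resize(t['image'][160:260,325:435],None,fx=2.7,fy=2.7,interpolation=cv2.INTER_CUBIC)
o=np.zeros((600,800,3),np.uint8);o[:320,:400]=a;o[:320,400:]=b;o[325:595,:297]=c
cv2.imwrite('pics/crop0.png',o)
# bowl rim
hsv=cv2.cvtColor(t['image'],cv2.COLOR_BGR2HSV)
m=((hsv[...,1]<70)&(hsv[...,2]>120)).astype(np.uint8);m[:155]=0;m[265:]=0;m[:,:325]=0;m[:,435:]=0
k=max(cv2.findContours(m,cv2.RETR_EXTERNAL,cv2.CHAIN_APPROX_NONE)[0],key=cv2.contourArea)
e=cv2.fitEllipse(cv2.convexHull(k));print(e, onz(t,*e[0],0.064))
for n,(u,v,z) in dict(jar=(312,174,.055),pawn=(310,232,.05),pw=(311,281,.02),mug=(108,277,.05),mag=(508,246,0)).items(): print(n,onz(t,u,v,z))
for n,(u,v) in dict(b0=(361,197),b1=(392,196),b2=(359,225),b3=(390,229),c0=(371,215),c1=(382,208)).items(): print(n,(onz(t,u,v,.025)-onz(t,*e[0],.064))[:2])
```

```text
((377.30859375, 208.24334716796875), (86.8116683959961, 87.91865539550781), 107.00474548339844) [ 0.5900277  -0.13340442  0.064     ]
jar [ 0.66600136 -0.00392979  0.055     ]
pawn [0.54747624 0.00362754 0.05      ]
pw [0.44839382 0.00485082 0.02      ]
mug [0.46807528 0.41614685 0.05      ]
mag [ 0.51013621 -0.41525686  0.        ]
b0 [0.03042202 0.02852932]
b1 [ 0.03057737 -0.03639166]
b2 [-0.02839621  0.03489973]
b3 [-0.03870695 -0.02925971]
c0 [-0.00816591  0.00910466]
c1 [ 0.00587264 -0.01443199]
```

View pics/crop0.png

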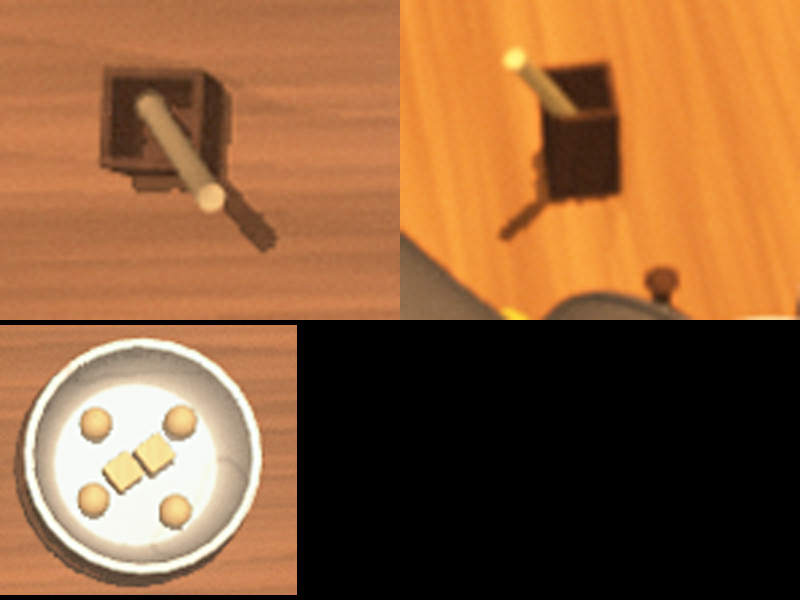

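Crop: the pale stick leans in the dark pot, foot near (237,240), handle end at top (252.5,264) and side (298.8,190). The cubes lie side by side mid-bowl with four balls round them.

```bash
cat > pose.py <<'E'
from h import *
from scipy.spatial.transform import Rotation as Ro
def toolR(axis,jaw):
    z=-np.array(axis);z/=np.linalg.norm(z);y=np.array(jaw,float);y-=z*(y@z);y/=np.linalg.norm(y);return np.c_[np.cross(y,z),y,z]
def cur():
    s=r.get_state();return s['tcp_pos'],Ro.from_euler('xyz',s['eef_rot'],degrees=True)
def go(p,Rt):
    q,R=cur();print('shift mm',np.round((np.array(p)-q)*1000,1),'rotvec',np.round((Ro.from_matrix(Rt)*R.inv()).as_rotvec(degrees=True),2))
E
python3 - <<'E'
from pose import *
import pickle
D=pickle.load(open('d0.pkl','rb'));t=D['top'];s=D['side']
H,e=tri(t,(252.5,264.3),s,(298.75,190));print('handle',H,e)
f=lambda u,v:(200+u/4-.4,215+v/4-.4)
C=[onz(t,*f(*p),.08) for p in [(105,67),(206,70),(204,172),(101,168)]]
print(np.round(C,4),'pot',np.mean(C,0)); pot=np.mean(C,0)
x=(C[0]-C[3]+C[1]-C[2])[:2];print('pot yaw',np.degrees(np.arctan2(x[1],x[0])))
# shaft axis from plane through camera: mid shaft lower point
o,d=ray(t,*f(150,100));n=np.cross(d,H-o);n/=np.linalg.norm(n)
# foot: on circle of plane at z~.009, dist .17 from H
z=.009; dz=H[2]-z
best=[]
for a in np.linspace(0,2*np.pi,7200):
    rr=np.sqrt(.17**2-dz**2);F=np.array([H[0]+rr*np.cos(a),H[1]+rr*np.sin(a),z])
    best.append((abs((F-o)@n),*F))
best.sort();F=next(np.array(b[1:]) for b in best if (b[1]>H[0]));print('foot',F,(F-pot)*1000)
ax=(H-F)/.17;print('axis',ax,'tilt',np.degrees(np.arccos(ax[2])))
G=F+.125*ax;jaw=np.cross([0,0,1],ax);
for sg in (1,-1):
    Rt=toolR(ax,sg*jaw);print('grip',G,sg);go(G,Rt);go(G+.1*ax,Rt)
E
```

```text
handle [0.48027946 0.10892027 0.1546287 ] 0.0007411434163720605
[[0.5507 0.1697 0.08  ]
 [0.5477 0.1197 0.08  ]
 [0.4972 0.1217 0.08  ]
 [0.5007 0.1724 0.08  ]] pot [0.52409232 0.14589206 0.08      ]
pot yaw -2.633295446181455
foot [0.5488181  0.16364445 0.009     ] [ 24.72577843  17.75238767 -71.        ]
axis [-0.4031685  -0.32190696  0.8566394 ] tilt 31.058676190085777
grip [0.49842204 0.12340608 0.11607993] 1
shift mm [ 234.6  744.3 -128.6] rotvec [  38.19   22.91 -158.83]
shift mm [194.3 712.1 -43. ] rotvec [  38.19   22.91 -158.83]
grip [0.49842204 0.12340608 0.11607993] -1
shift mm [ 234.6  744.3 -128.6] rotvec [ 15.89 -26.81  15.18]
shift mm [194.3 712.1 -43. ] rotvec [ 15.89 -26.81  15.18]
```

Run:
```python
from pose import *
F=np.array([.537,.158,.0087]);H=np.array([.480,.107,.1585]);ax=(H-F)/np.linalg.norm(H-F);print(ax,np.degrees(np.arccos(ax[2])))
G=F+.125*ax;Rt=toolR(ax,-np.cross([0,0,1],ax));print(G)
go(G,Rt);go(G+.09*ax,Rt);print(90*ax)
```

```text
[-0.33888947 -0.30321689  0.89062531] 27.04807155147003
[0.49463882 0.12009789 0.12002816]
shift mm [ 230.8  741.  -124.7] rotvec [ 14.5  -22.99  18.43]
shift mm [200.3 713.7 -44.5] rotvec [ 14.5  -22.99  18.43]
[-30.50005232 -27.2895205   80.15627785]
```

>>> step_arm:
  increments:
    - {"tx": 15, "ty": 40, "ax": 1.2, "ay": -1.92, "az": 1.54, "claw": 1}
    - {"tx": 15, "ty": 40, "ax": 1.2, "ay": -1.92, "az": 1.54, "claw": 1}
    - {"tx": 15, "ty": 40, "ax": 1.2, "ay": -1.92, "az": 1.54, "claw": 1}
    - {"tx": 15, "ty": 40, "ax": 1.2, "ay": -1.92, "az": 1.54, "claw": 1}
    - {"tx": 15, "ty": 40, "ax": 1.2, "ay": -1.92, "az": 1.54, "claw": 1}
    - {"tx": 15, "ty": 40, "ax": 1.2, "ay": -1.92, "az": 1.54, "claw": 1}
    - {"tx": 15, "ty": 40, "ax": 1.2, "ay": -1.92, "az": 1.54, "claw": 1}
    - {"tx": 15, "ty": 40, "ax": 1.2, "ay": -1.92, "az": 1.54, "claw": 1}
    - {"tx": 15, "ty": 40, "ax": 1.2, "ay": -1.92, "az": 1.54, "claw": 1}
    - {"tx": 15, "ty": 40, "ax": 1.2, "ay": -1.92, "az": 1.54, "claw": 1}
    - {"tx": 15, "ty": 40, "ax": 1.2, "ay": -1.92, "az": 1.54, "claw": 1}
    - {"tx": 15, "ty": 40, "ax": 1.2, "ay": -1.92, "az": 1.54, "claw": 1}
  newtons: 50

```text
$.increments[0]: bad value
```

>>> step_arm:
  increments:
    - {"tx": 3, "ty": 35}
    - {"tx": 3, "ty": 35}
    - {"tx": 3, "ty": 35}
    - {"tx": 3, "ty": 35}
    - {"tx": 3, "ty": 35}
    - {"tx": 3, "ty": 35}
    - {"tx": 2, "ty": 24}
    - {}
    - {}

```text
$.increments[0]: bad value
```

```bash
cat > fin.py <<'E'
from pose import *
F=np.array([.537,.158,.0087]);H=np.array([.480,.107,.1585]);ax=(H-F)/np.linalg.norm(H-F)
G=F+.125*ax;Rt=toolR(ax,-np.cross([0,0,1],ax))
E
python3 - <<'E'
from fin import *
import pickle
go(G,Rt);go(G+.09*ax,Rt);print(r.get_state()['joints'])
D={n:cap(n) for n in('side','wrist','top')};pickle.dump(D,open('d1.pkl','wb'))
o=np.zeros((600,800,3),np.uint8)
s,w=D['side'],D['wrist']
im=w['image'].copy()
for X in (F,G,H): cv2.circle(im,tuple(int(v) for v in proj(w,X)[0]),3,(0,0,255),-1)
im2=s['image'].copy()
for X in (F,G,H): cv2.circle(im2,tuple(int(v) for v in proj(s,X)[0]),2,(0,0,255),-1)
o[:480,:480]=cv2.resize(im,(480,360))[:,:].repeat(1,0) if 0 else cv2.copyMakeBorder(cv2.resize(im,(480,360)),0,120,0,0,0)
o[:320,480:]=cv2.resize(im2[170:250,270:350],(320,320))
cv2.imwrite('pics/c1.png',o)
E
```

```text
shift mm [ 230.8  741.  -124.7] rotvec [ 14.5  -22.99  18.43]
shift mm [200.3 713.7 -44.5] rotvec [ 14.5  -22.99  18.43]
[-5.04714610e+01  2.05870128e+01  6.39643792e-01 -1.64958805e-02
 -7.01353792e+01 -1.65078988e+01]
```

View pics/c1.png

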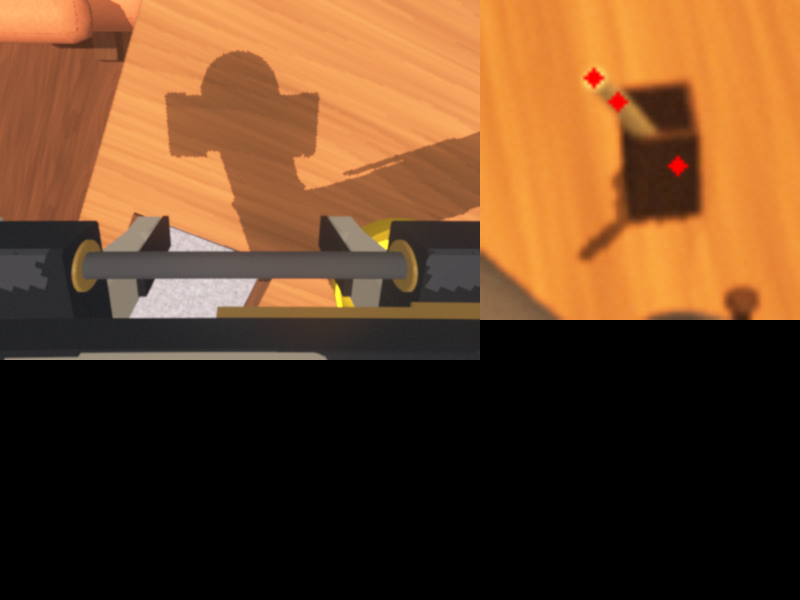

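The move was refused because every key is needed in each row. The view still helps: the stick estimate (red dots) lies on the stick in the side view.

>>> step_arm:
  increments:
    - {"tx": 15, "ty": 40, "tz": 0, "ax": 1.2, "ay": -1.92, "az": 1.54, "claw": 1}
    - {"tx": 15, "ty": 40, "tz": 0, "ax": 1.2, "ay": -1.92, "az": 1.54, "claw": 1}
    - {"tx": 15, "ty": 40, "tz": 0, "ax": 1.2, "ay": -1.92, "az": 1.54, "claw": 1}
    - {"tx": 15, "ty": 40, "tz": 0, "ax": 1.2, "ay": -1.92, "az": 1.54, "claw": 1}
    - {"tx": 15, "ty": 40, "tz": 0, "ax": 1.2, "ay": -1.92, "az": 1.54, "claw": 1}
    - {"tx": 15, "ty": 40, "tz": 0, "ax": 1.2, "ay": -1.92, "az": 1.54, "claw": 1}
    - {"tx": 15, "ty": 40, "tz": 0, "ax": 1.2, "ay": -1.92, "az": 1.54, "claw": 1}
    - {"tx": 15, "ty": 40, "tz": 0, "ax": 1.2, "ay": -1.92, "az": 1.54, "claw": 1}
    - {"tx": 15, "ty": 40, "tz": 0, "ax": 1.2, "ay": -1.92, "az": 1.54, "claw": 1}
    - {"tx": 15, "ty": 40, "tz": 0, "ax": 1.2, "ay": -1.92, "az": 1.54, "claw": 1}
    - {"tx": 15, "ty": 40, "tz": 0, "ax": 1.2, "ay": -1.92, "az": 1.54, "claw": 1}
    - {"tx": 15, "ty": 40, "tz": 0, "ax": 1.2, "ay": -1.92, "az": 1.54, "claw": 1}
  newtons: 50

```text
time_s: 1.45
tcp_pos: [0.4442, -0.1396, 0.2459]
eef_rot: [-179.7, 27.2, -138.0]
contact_force: [1.2, 0.2, -0.8]
gripper_width: 0.0876
```

>>> step_arm:
  increments:
    - {"tx": 3, "ty": 35, "tz": 0, "ax": 0, "ay": 0, "az": 0, "claw": 1}
    - {"tx": 3, "ty": 35, "tz": 0, "ax": 0, "ay": 0, "az": 0, "claw": 1}
    - {"tx": 3, "ty": 35, "tz": 0, "ax": 0, "ay": 0, "az": 0, "claw": 1}
    - {"tx": 3, "ty": 35, "tz": 0, "ax": 0, "ay": 0, "az": 0, "claw": 1}
    - {"tx": 3, "ty": 35, "tz": 0, "ax": 0, "ay": 0, "az": 0, "claw": 1}
    - {"tx": 3, "ty": 35, "tz": 0, "ax": 0, "ay": 0, "az": 0, "claw": 1}
    - {"tx": 2, "ty": 24, "tz": 0, "ax": 0, "ay": 0, "az": 0, "claw": 1}
    - {"tx": 0, "ty": 0, "tz": 0, "ax": 0, "ay": 0, "az": 0, "claw": 1}
    - {"tx": 0, "ty": 0, "tz": 0, "ax": 0, "ay": 0, "az": 0, "claw": 1}

```text
time_s: 2.35
tcp_pos: [0.4635, 0.0934, 0.2455]
eef_rot: [-179.8, 27.0, -138.0]
contact_force: [0.8, -1.0, 0.1]
gripper_width: 0.0878
```

Run:
```python
from fin import *
go(G,Rt);go(G+.09*ax,Rt);s=r.get_state();print(s['joints'],s['time_s'])
w=cap('wrist');im=w['image'].copy()
for X in (F,G,H): cv2.circle(im,tuple(int(v) for v in proj(w,X)[0]),3,(0,0,255),-1)
cv2.imwrite('pics/c2.png',im)
```

```text
shift mm [  31.2   26.7 -125.5] rotvec [ 0.15  0.13 -0.12]
shift mm [  0.7  -0.6 -45.3] rotvec [ 0.15  0.13 -0.12]
[ 31.32065752 -11.8740507  -37.36980312  -7.52638989 -38.07309618
 -74.49509581] 2.35
```

View pics/c2.png

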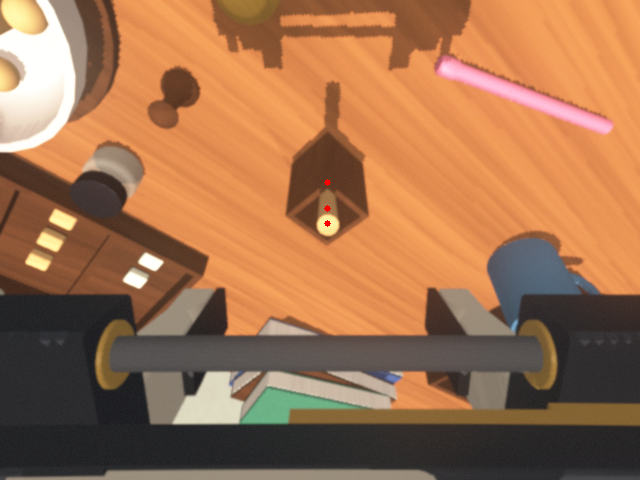

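The wrist view shows the estimate on the stick axis (handle end 327,223). I go down along the axis, stopping 4 mm short to spare the palm.

>>> step_arm:
  increments:
    - {"tx": 0, "ty": 0, "tz": -22, "ax": 0, "ay": 0, "az": 0, "claw": 1}
    - {"tx": 0, "ty": 0, "tz": -22, "ax": 0, "ay": 0, "az": 0, "claw": 1}
    - {"tx": 4, "ty": 3.5, "tz": -11, "ax": 0, "ay": 0, "az": 0, "claw": 1}
    - {"tx": 4, "ty": 3.5, "tz": -11, "ax": 0, "ay": 0, "az": 0, "claw": 1}
    - {"tx": 4, "ty": 3.5, "tz": -11, "ax": 0, "ay": 0, "az": 0, "claw": 1}
    - {"tx": 4, "ty": 3.5, "tz": -11, "ax": 0, "ay": 0, "az": 0, "claw": 1}
    - {"tx": 4, "ty": 3.5, "tz": -11, "ax": 0, "ay": 0, "az": 0, "claw": 1}
    - {"tx": 4, "ty": 3.5, "tz": -11, "ax": 0, "ay": 0, "az": 0, "claw": 1}
    - {"tx": 4, "ty": 3, "tz": -11, "ax": 0, "ay": 0, "az": 0, "claw": 1}
    - {"tx": 2, "ty": 1.5, "tz": -1, "ax": 0, "ay": 0, "az": 0, "claw": 1}
    - {"tx": 0, "ty": 0, "tz": 0, "ax": 0, "ay": 0, "az": 0, "claw": 1}

```text
time_s: 3.5
tcp_pos: [0.4942, 0.1183, 0.1231]
eef_rot: [-179.8, 27.0, -138.1]
contact_force: [-1.1, -0.1, -0.0]
gripper_width: 0.088
```

>>> step_arm:
  increments:
    - {"tx": 0, "ty": 0, "tz": 0, "ax": 0, "ay": 0, "az": 0, "claw": -1}
    - {"tx": 0, "ty": 0, "tz": 0, "ax": 0, "ay": 0, "az": 0, "claw": -1}
    - {"tx": 0, "ty": 0, "tz": 0, "ax": 0, "ay": 0, "az": 0, "claw": -1}
    - {"tx": 0, "ty": 0, "tz": 0, "ax": 0, "ay": 0, "az": 0, "claw": -1}
    - {"tx": 0, "ty": 0, "tz": 0, "ax": 0, "ay": 0, "az": 0, "claw": -1}
    - {"tx": 0, "ty": 0, "tz": 0, "ax": 0, "ay": 0, "az": 0, "claw": -1}
    - {"tx": 0, "ty": 0, "tz": 0, "ax": 0, "ay": 0, "az": 0, "claw": -1}
    - {"tx": 0, "ty": 0, "tz": 0, "ax": 0, "ay": 0, "az": 0, "claw": -1}

```text
time_s: 4.3
tcp_pos: [0.4939, 0.1183, 0.1236]
eef_rot: [-179.8, 27.0, -138.1]
contact_force: [-0.9, -0.2, 0.3]
gripper_width: 0.0293
```

>>> step_arm:
  increments:
    - {"tx": 0, "ty": 0, "tz": 0, "ax": 0, "ay": 0, "az": 0, "claw": -1}
    - {"tx": 0, "ty": 0, "tz": 0, "ax": 0, "ay": 0, "az": 0, "claw": -1}
    - {"tx": 0, "ty": 0, "tz": 0, "ax": 0, "ay": 0, "az": 0, "claw": -1}
    - {"tx": 0, "ty": 0, "tz": 0, "ax": 0, "ay": 0, "az": 0, "claw": -1}
    - {"tx": 0, "ty": 0, "tz": 0, "ax": 0, "ay": 0, "az": 0, "claw": -1}

```text
time_s: 4.8
tcp_pos: [0.4941, 0.119, 0.1238]
eef_rot: [-179.8, 27.1, -138.1]
contact_force: [-2.1, 5.7, 1.0]
gripper_width: 0.012
```

>>> step_arm:
  increments:
    - {"tx": -4, "ty": -3.5, "tz": 10.5, "ax": 0, "ay": 0, "az": 0, "claw": -1}
    - {"tx": -4, "ty": -3.5, "tz": 10.5, "ax": 0, "ay": 0, "az": 0, "claw": -1}
    - {"tx": -4, "ty": -3.5, "tz": 10.5, "ax": 0, "ay": 0, "az": 0, "claw": -1}
    - {"tx": -4, "ty": -3.5, "tz": 10.5, "ax": 0, "ay": 0, "az": 0, "claw": -1}
    - {"tx": -4, "ty": -3.5, "tz": 10.5, "ax": 0, "ay": 0, "az": 0, "claw": -1}
    - {"tx": -4, "ty": -3.5, "tz": 10.5, "ax": 0, "ay": 0, "az": 0, "claw": -1}
    - {"tx": -4, "ty": -3.5, "tz": 10.5, "ax": 0, "ay": 0, "az": 0, "claw": -1}
    - {"tx": -4, "ty": -3.5, "tz": 10.5, "ax": 0, "ay": 0, "az": 0, "claw": -1}
    - {"tx": -4, "ty": -3.5, "tz": 10.5, "ax": 0, "ay": 0, "az": 0, "claw": -1}
    - {"tx": -4, "ty": -3.5, "tz": 10.5, "ax": 0, "ay": 0, "az": 0, "claw": -1}
    - {"tx": 0, "ty": 0, "tz": 0, "ax": 0, "ay": 0, "az": 0, "claw": -1}

```text
time_s: 5.9
tcp_pos: [0.4536, 0.0824, 0.2301]
eef_rot: [-179.7, 27.1, -138.1]
contact_force: [-0.4, 0.4, -1.3]
gripper_width: 0.0123
```

```bash
cat > st.py <<'E'
from pose import *
# stick in tool frame: foot at TCP + L along tool z
def tip(L=.129):
    p,R=cur();return p+R.apply([0,0,L])
E
python3 - <<'E'
from st import *
import pickle
print(tip());D={n:cap(n) for n in('side','top')};pickle.dump(D,open('d2.pkl','wb'))
o=np.zeros((400,800,3),np.uint8)
for i,n in enumerate(D):
    c=D[n];im=c['image'].copy();X=tip();u,v=proj(c,X)[0].astype(int);cv2.circle(im,(u,v),1,(0,0,255),-1)
    o[:,400*i:400*i+400]=cv2.resize(im[max(0,v-50):v+50,max(u-50,0):u+50],(400,400))
    print(n,u,v)
cv2.imwrite('pics/c3.png',o)
# target: vertical tool
p,R=cur();T=toolR([0,0,1],[R.as_matrix()[0,1],R.as_matrix()[1,1],0])
b=np.array([.590,-.1334,0])
go(b+[-.034,-.002,.11+.129],T)
E
```

```text
[0.49778781 0.12126638 0.11528343]
side 305 196
top 248 256Traceback (most recent call last):
  File "<stdin>", line 11, in <module>
  File "pose.py", line 4, in toolR
    z=-np.array(axis);z/=np.linalg.norm(z);y=np.array(jaw,float);y-=z*(y@z);y/=np.linalg.norm(y);return np.c_[np.cross(y,z),y,z]
                      ^^^^^^^^^^^^^^^^^^^^
numpy._core._exceptions._UFuncOutputCastingError: Cannot cast ufunc 'divide' output from dtype('float64') to dtype('int64') with casting rule 'same_kind'
```

View pics/c3.png

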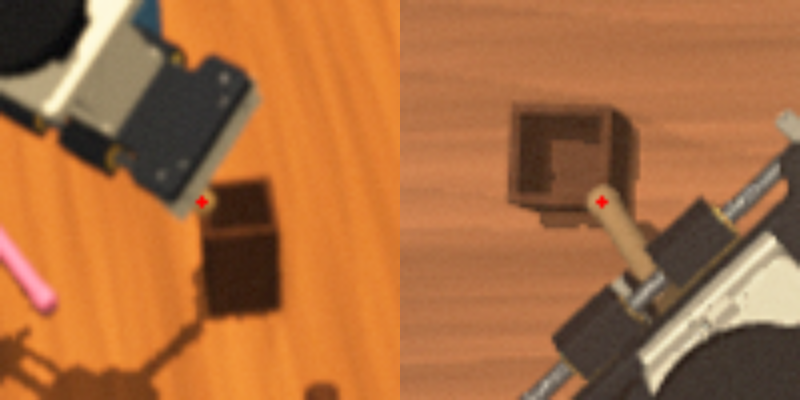

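The stick is held and its foot is out of the pot, at the predicted spot in both views.

```bash
sed -i 's/z=-np.array(axis)/z=-np.array(axis,float)/' pose.py
python3 - <<'E'
from st import *
p,R=cur();M=R.as_matrix();T=toolR([0,0,1],[M[0,1],M[1,1],0])
b=np.array([.590,-.1334,0])
go(b+[-.034,-.002,.11+.129],T)
E
```

```text
shift mm [ 102.5 -218.2   10.4] rotvec [-17.88  20.31  -0.05]
```

>>> step_arm:
  increments:
    - {"tx": 0, "ty": 0, "tz": 10, "ax": 0, "ay": 0, "az": 0, "claw": -1}
    - {"tx": 10, "ty": -22, "tz": 0, "ax": -1.79, "ay": 2.03, "az": 0, "claw": -1}
    - {"tx": 10, "ty": -22, "tz": 0, "ax": -1.79, "ay": 2.03, "az": 0, "claw": -1}
    - {"tx": 10, "ty": -22, "tz": 0, "ax": -1.79, "ay": 2.03, "az": 0, "claw": -1}
    - {"tx": 10, "ty": -22, "tz": 0, "ax": -1.79, "ay": 2.03, "az": 0, "claw": -1}
    - {"tx": 10, "ty": -22, "tz": 0, "ax": -1.79, "ay": 2.03, "az": 0, "claw": -1}
    - {"tx": 10, "ty": -22, "tz": 0, "ax": -1.79, "ay": 2.03, "az": 0, "claw": -1}
    - {"tx": 10, "ty": -22, "tz": 0, "ax": -1.79, "ay": 2.03, "az": 0, "claw": -1}
    - {"tx": 10, "ty": -22, "tz": 0, "ax": -1.79, "ay": 2.03, "az": 0, "claw": -1}
    - {"tx": 11, "ty": -22, "tz": 0, "ax": -1.79, "ay": 2.03, "az": 0, "claw": -1}
    - {"tx": 11, "ty": -20, "tz": 0, "ax": -1.79, "ay": 2.03, "az": 0, "claw": -1}
    - {"tx": 0, "ty": 0, "tz": 0, "ax": 0, "ay": 0, "az": 0, "claw": -1}

```text
time_s: 7.2
tcp_pos: [0.5573, -0.1362, 0.2373]
eef_rot: [179.9, -0.3, -138.2]
contact_force: [-1.5, 0.0, -1.6]
gripper_width: 0.0121
```

```bash
cat > look.py <<'E'
from st import *
import sys
b=np.array([.590,-.1334,0])
def look(fn,names=('top','side','wrist'),mark=True):
    p,R=cur();M=R.as_matrix();T=toolR([0,0,1],[M[0,1],M[1,1],0]);t=tip()
    print('tip rel bowl mm',np.round((t-b)*1000,1),'t',r.get_state()['time_s'],'F',np.round(r.get_state()['contact_force'],1),'w',r.get_state()['gripper_width']);go(p,T)
    o=np.zeros((600,800,3),np.uint8);i=0
    for n in names:
        c=cap(n);im=c['image'].copy();u,v=np.clip(proj(c,b+[0,0,.04])[0],60,[580,420]).astype(int)
        if mark:
            q=proj(c,t)[0].astype(int);cv2.circle(im,tuple(int(x) for x in q),1,(0,0,255),-1)
        if n=='wrist': o[300:600,:400]=cv2.resize(im,(400,300))
        else: o[:300,400*i:400*i+400]=cv2.resize(im[v-60:v+60,max(0,u-80):u+80],(400,300),interpolation=cv2.INTER_CUBIC);i+=1
    cv2.imwrite('pics/%s.png'%fn,o)
E
python3 -c "
from look import *
look('c4')"
```

```text
tip rel bowl mm [-33.2  -3.1 108.3] t 7.2 F [-1.5  0.  -1.6] w 0.012126164504595431
shift mm [0. 0. 0.] rotvec [ 0.13 -0.23 -0.  ]
```

View pics/c4.png

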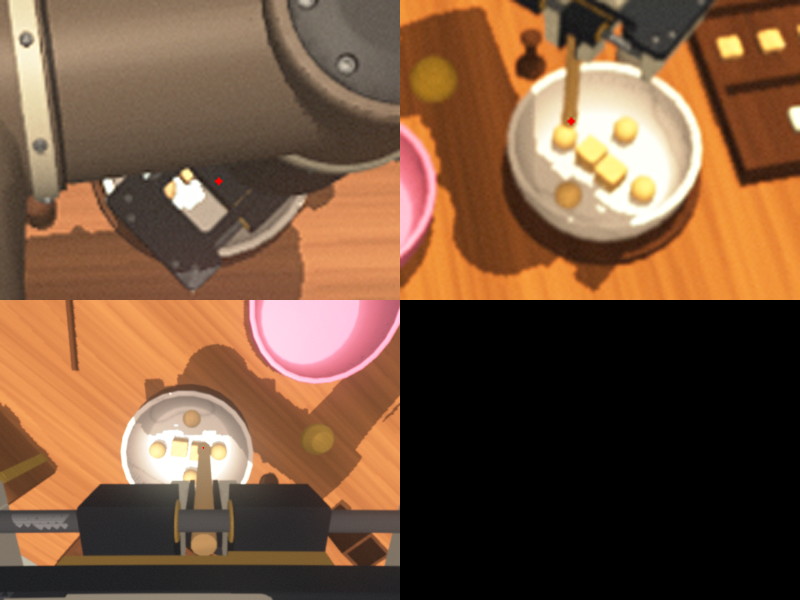

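The side and wrist views show the foot over the near side of the bowl, with free floor beneath. Going down.

>>> step_arm:
  increments:
    - {"tx": -0.5, "ty": 0.5, "tz": -12, "ax": 0, "ay": 0, "az": 0, "claw": -1}
    - {"tx": -0.5, "ty": 0.5, "tz": -12, "ax": 0, "ay": 0, "az": 0, "claw": -1}
    - {"tx": 0, "ty": 0, "tz": -12, "ax": 0, "ay": 0, "az": 0, "claw": -1}
    - {"tx": 0, "ty": 0, "tz": -12, "ax": 0, "ay": 0, "az": 0, "claw": -1}
    - {"tx": 0, "ty": 0, "tz": -12, "ax": 0, "ay": 0, "az": 0, "claw": -1}
    - {"tx": 0, "ty": 0, "tz": -12, "ax": 0, "ay": 0, "az": 0, "claw": -1}
    - {"tx": 0, "ty": 0, "tz": -8, "ax": 0, "ay": 0, "az": 0, "claw": -1}
    - {"tx": 0, "ty": 0, "tz": -6, "ax": 0, "ay": 0, "az": 0, "claw": -1}
    - {"tx": 0, "ty": 0, "tz": -5, "ax": 0, "ay": 0, "az": 0, "claw": -1}
    - {"tx": 0, "ty": 0, "tz": 0, "ax": 0, "ay": 0, "az": 0, "claw": -1}
    - {"tx": 0, "ty": 0, "tz": 0, "ax": 0, "ay": 0, "az": 0, "claw": -1}

```text
time_s: 8.45
tcp_pos: [0.5552, -0.1338, 0.1478]
eef_rot: [-180.0, -0.0, -138.1]
contact_force: [-0.3, 0.4, 0.1]
gripper_width: 0.0121
```

```bash
python3 -c "
from look import *
look('c5',('side','wrist'))
# circle plan: start tip, radius 30 ccw-in-math sign per clockwise-from-above
import numpy as np
a=np.radians(180-15*np.arange(25));P=30*np.c_[np.cos(a),np.sin(a)];print(np.round(np.diff(P,axis=0),1).tolist())"
```

```text
tip rel bowl mm [-34.8  -0.4  18.8] t 8.45 F [-0.3  0.4  0.1] w 0.012057544649363492
shift mm [0. 0. 0.] rotvec [0.01 0.01 0.  ]
[[1.0, 7.8], [3.0, 7.2], [4.8, 6.2], [6.2, 4.8], [7.2, 3.0], [7.8, 1.0], [7.8, -1.0], [7.2, -3.0], [6.2, -4.8], [4.8, -6.2], [3.0, -7.2], [1.0, -7.8], [-1.0, -7.8], [-3.0, -7.2], [-4.8, -6.2], [-6.2, -4.8], [-7.2, -3.0], [-7.8, -1.0], [-7.8, 1.0], [-7.2, 3.0], [-6.2, 4.8], [-4.8, 6.2], [-3.0, 7.2], [-1.0, 7.8]]
```

View pics/c5.png

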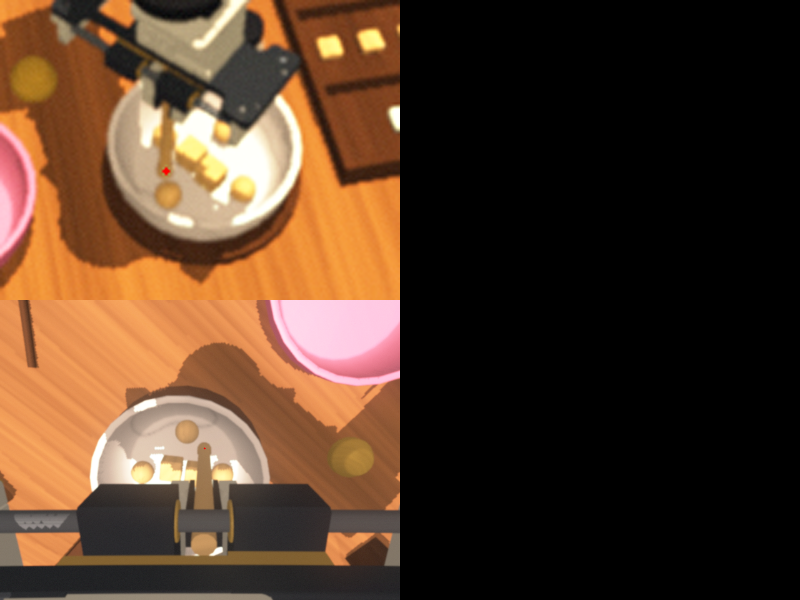

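The foot is near the floor on the near side, clear of the beads. First half turn, spiralling in to a 24 mm radius so that a cube (34 mm diagonal) cannot jam against the wall.

>>> step_arm:
  increments:
    - {"tx": 2.9, "ty": 8.9, "tz": -2, "ax": 0, "ay": 0, "az": 0, "claw": -1}
    - {"tx": 5.1, "ty": 7, "tz": 0, "ax": 0, "ay": 0, "az": 0, "claw": -1}
    - {"tx": 6.3, "ty": 5, "tz": 0, "ax": 0, "ay": 0, "az": 0, "claw": -1}
    - {"tx": 7, "ty": 2.9, "tz": 0, "ax": 0, "ay": 0, "az": 0, "claw": -1}
    - {"tx": 6.9, "ty": 1.2, "tz": 0, "ax": 0, "ay": 0, "az": 0, "claw": -1}
    - {"tx": 6.6, "ty": -0.6, "tz": 0, "ax": 0, "ay": 0, "az": 0, "claw": -1}
    - {"tx": 6.2, "ty": -0.8, "tz": 0, "ax": 0, "ay": 0, "az": 0, "claw": -1}
    - {"tx": 5.8, "ty": -2.4, "tz": 0, "ax": 0, "ay": 0, "az": 0, "claw": -1}
    - {"tx": 5, "ty": -3.8, "tz": 0, "ax": 0, "ay": 0, "az": 0, "claw": -1}
    - {"tx": 3.8, "ty": -5, "tz": 0, "ax": 0, "ay": 0, "az": 0, "claw": -1}
    - {"tx": 2.4, "ty": -5.8, "tz": 0, "ax": 0, "ay": 0, "az": 0, "claw": -1}
    - {"tx": 0.8, "ty": -6.2, "tz": 0, "ax": 0, "ay": 0, "az": 0, "claw": -1}

```text
time_s: 9.75
tcp_pos: [0.6139, -0.134, 0.1455]
eef_rot: [180.0, -0.0, -138.2]
contact_force: [1.2, 0.0, -0.7]
gripper_width: 0.0119
```

```bash
python3 -c "
from look import *
look('c6',('side','wrist'))"
```

```text
tip rel bowl mm [23.8 -0.6 16.5] t 9.75 F [ 1.2  0.  -0.7] w 0.011931731020751356
shift mm [0. 0. 0.] rotvec [ 0.01 -0.03 -0.  ]
```

View pics/c6.png

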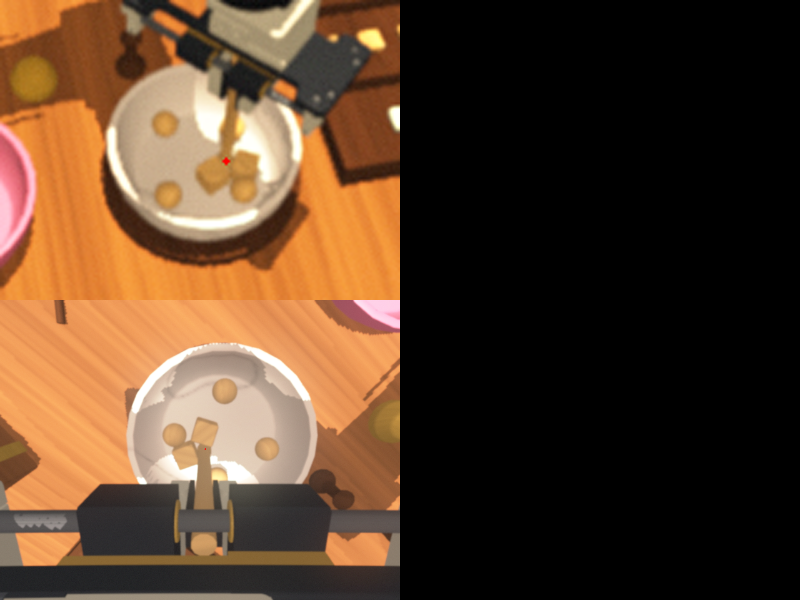

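The foot follows the plan (far side, 24 mm out), forces are small and the cubes are moving. Continuing with the second half.

>>> step_arm:
  increments:
    - {"tx": -0.8, "ty": -6.2, "tz": 0, "ax": 0, "ay": 0, "az": 0, "claw": -1}
    - {"tx": -2.4, "ty": -5.8, "tz": 0, "ax": 0, "ay": 0, "az": 0, "claw": -1}
    - {"tx": -3.8, "ty": -5, "tz": 0, "ax": 0, "ay": 0, "az": 0, "claw": -1}
    - {"tx": -5, "ty": -3.8, "tz": 0, "ax": 0, "ay": 0, "az": 0, "claw": -1}
    - {"tx": -5.8, "ty": -2.4, "tz": 0, "ax": 0, "ay": 0, "az": 0, "claw": -1}
    - {"tx": -6.2, "ty": -0.8, "tz": 0, "ax": 0, "ay": 0, "az": 0, "claw": -1}
    - {"tx": -6.2, "ty": 0.8, "tz": 0, "ax": 0, "ay": 0, "az": 0, "claw": -1}
    - {"tx": -5.8, "ty": 2.4, "tz": 0, "ax": 0, "ay": 0, "az": 0, "claw": -1}
    - {"tx": -5, "ty": 3.8, "tz": 0, "ax": 0, "ay": 0, "az": 0, "claw": -1}
    - {"tx": -3.8, "ty": 5, "tz": 0, "ax": 0, "ay": 0, "az": 0, "claw": -1}
    - {"tx": -2.4, "ty": 5.8, "tz": 0, "ax": 0, "ay": 0, "az": 0, "claw": -1}
    - {"tx": -0.8, "ty": 6.2, "tz": 0, "ax": 0, "ay": 0, "az": 0, "claw": -1}

```text
time_s: 11.05
tcp_pos: [0.5687, -0.1322, 0.1474]
eef_rot: [-179.7, 0.3, -138.1]
contact_force: [4.4, 2.4, 1.1]
gripper_width: 0.0121
```

>>> step_arm:
  increments:
    - {"tx": 0.8, "ty": 6.2, "tz": 0, "ax": 0, "ay": 0, "az": 0, "claw": -1}
    - {"tx": 2.4, "ty": 5.8, "tz": 0, "ax": 0, "ay": 0, "az": 0, "claw": -1}
    - {"tx": 3.8, "ty": 5, "tz": 0, "ax": 0, "ay": 0, "az": 0, "claw": -1}
    - {"tx": 5, "ty": 3.8, "tz": 0, "ax": 0, "ay": 0, "az": 0, "claw": -1}
    - {"tx": 5.8, "ty": 2.4, "tz": 0, "ax": 0, "ay": 0, "az": 0, "claw": -1}
    - {"tx": 6.2, "ty": 0.8, "tz": 0, "ax": 0, "ay": 0, "az": 0, "claw": -1}
    - {"tx": 6.2, "ty": -0.8, "tz": 0, "ax": 0, "ay": 0, "az": 0, "claw": -1}
    - {"tx": 5.8, "ty": -2.4, "tz": 0, "ax": 0, "ay": 0, "az": 0, "claw": -1}
    - {"tx": 5, "ty": -3.8, "tz": 0, "ax": 0, "ay": 0, "az": 0, "claw": -1}
    - {"tx": 3.8, "ty": -5, "tz": 0, "ax": 0, "ay": 0, "az": 0, "claw": -1}
    - {"tx": 2.4, "ty": -5.8, "tz": 0, "ax": 0, "ay": 0, "az": 0, "claw": -1}
    - {"tx": 0.8, "ty": -6.2, "tz": 0, "ax": 0, "ay": 0, "az": 0, "claw": -1}

```text
time_s: 12.25
tcp_pos: [0.6139, -0.134, 0.1455]
eef_rot: [180.0, -0.0, -138.2]
contact_force: [-1.3, 0.5, -0.5]
gripper_width: 0.0126
```

>>> step_arm:
  increments:
    - {"tx": -0.8, "ty": -6.2, "tz": 0, "ax": 0, "ay": 0, "az": 0, "claw": -1}
    - {"tx": -2.4, "ty": -5.8, "tz": 0, "ax": 0, "ay": 0, "az": 0, "claw": -1}
    - {"tx": -3.8, "ty": -5, "tz": 0, "ax": 0, "ay": 0, "az": 0, "claw": -1}
    - {"tx": -5, "ty": -3.8, "tz": 0, "ax": 0, "ay": 0, "az": 0, "claw": -1}
    - {"tx": -5.8, "ty": -2.4, "tz": 0, "ax": 0, "ay": 0, "az": 0, "claw": -1}
    - {"tx": -6.2, "ty": -0.8, "tz": 0, "ax": 0, "ay": 0, "az": 0, "claw": -1}
    - {"tx": -6.2, "ty": 0.8, "tz": 0, "ax": 0, "ay": 0, "az": 0, "claw": -1}
    - {"tx": -5.8, "ty": 2.4, "tz": 0, "ax": 0, "ay": 0, "az": 0, "claw": -1}
    - {"tx": -5, "ty": 3.8, "tz": 0, "ax": 0, "ay": 0, "az": 0, "claw": -1}
    - {"tx": -3.8, "ty": 5, "tz": 0, "ax": 0, "ay": 0, "az": 0, "claw": -1}
    - {"tx": -2.4, "ty": 5.8, "tz": 0, "ax": 0, "ay": 0, "az": 0, "claw": -1}
    - {"tx": -0.8, "ty": 6.2, "tz": 0, "ax": 0, "ay": 0, "az": 0, "claw": -1}
    - {"tx": 0, "ty": 0, "tz": 0, "ax": 0, "ay": 0, "az": 0, "claw": -1}

```text
$.increments: bad value
```

```bash
python3 -c "
from look import *
look('c7',('side','wrist'))"
```

```text
tip rel bowl mm [23.8 -0.6 16.5] t 12.25 F [-1.3  0.5 -0.5] w 0.012606139946321796
shift mm [0. 0. 0.] rotvec [ 0.01 -0.03 -0.  ]
```

>>> step_arm:
  increments:
    - {"tx": -0.8, "ty": -6.2, "tz": 0, "ax": 0, "ay": 0, "az": 0, "claw": -1}
    - {"tx": -2.4, "ty": -5.8, "tz": 0, "ax": 0, "ay": 0, "az": 0, "claw": -1}
    - {"tx": -3.8, "ty": -5, "tz": 0, "ax": 0, "ay": 0, "az": 0, "claw": -1}
    - {"tx": -5, "ty": -3.8, "tz": 0, "ax": 0, "ay": 0, "az": 0, "claw": -1}
    - {"tx": -5.8, "ty": -2.4, "tz": 0, "ax": 0, "ay": 0, "az": 0, "claw": -1}
    - {"tx": -6.2, "ty": -0.8, "tz": 0, "ax": 0, "ay": 0, "az": 0, "claw": -1}
    - {"tx": -6.2, "ty": 0.8, "tz": 0, "ax": 0, "ay": 0, "az": 0, "claw": -1}
    - {"tx": -5.8, "ty": 2.4, "tz": 0, "ax": 0, "ay": 0, "az": 0, "claw": -1}
    - {"tx": -5, "ty": 3.8, "tz": 0, "ax": 0, "ay": 0, "az": 0, "claw": -1}
    - {"tx": -3.8, "ty": 5, "tz": 0, "ax": 0, "ay": 0, "az": 0, "claw": -1}
    - {"tx": -2.4, "ty": 5.8, "tz": 0, "ax": 0, "ay": 0, "az": 0, "claw": -1}
    - {"tx": -2.8, "ty": 6.2, "tz": 0, "ax": 0, "ay": 0, "az": 0, "claw": -1}

```text
time_s: 13.55
tcp_pos: [0.5637, -0.1327, 0.1456]
eef_rot: [-180.0, -0.0, -138.1]
contact_force: [-0.2, 0.7, -0.3]
gripper_width: 0.0123
```

```bash
python3 -c "
from look import *
look('c7',('side','wrist'))
s=cap('side')
np.savez('s7.npz',**{k:s[k] for k in('image','depth','K','d','R','t')})"
```

```text
tip rel bowl mm [-26.3   0.7  16.6] t 13.55 F [-0.2  0.7 -0.3] w 0.012335836474898436
shift mm [0. 0. 0.] rotvec [ 0.01 -0.    0.  ]
```

View pics/c7.png

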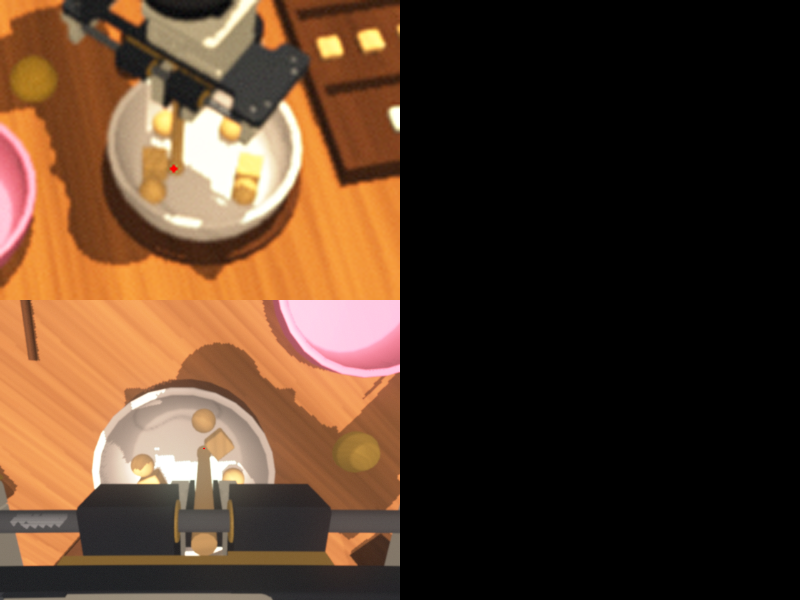

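The cubes have come well apart: (155,160) and (250,165) in the side crop. I measure the gap and plan the reverse path into the pot.

Run:
```python
from look import *
c=dict(np.load('s7.npz'));u,v=np.clip(proj(c,b+[0,0,.04])[0],60,[580,420]).astype(int)
A,B=[onz(c,u-80+p[0]/2.5,v-60+p[1]/2.5,.034) for p in [(155,157),(249,162)]]
print((A-b)*1000,(B-b)*1000,np.linalg.norm(A-B))
from fin import ax
Rt=toolR(ax,-np.cross([0,0,1],ax));L=[.4536,.0824,.2301]
go(L,Rt);p,R=cur();print((Ro.from_matrix(Rt)*R.inv()).magnitude()*57.3)
```

```text
[-43.28999298   7.04385346  34.        ] [ 41.65655255 -15.29829418  34.        ] 0.08783556886317265
shift mm [-110.2  215.2   84.4] rotvec [ 18.06 -20.15  -0.08]
27.056531307589108
```

The centres are about 88 mm apart (45 needed), and both turns plus the closing near pass are done. Lifting out and carrying the stick back.

>>> step_arm:
  increments:
    - {"tx": 0, "ty": 0, "tz": 4, "ax": 0, "ay": 0, "az": 0, "claw": -1}
    - {"tx": 0, "ty": 0, "tz": 8, "ax": 0, "ay": 0, "az": 0, "claw": -1}
    - {"tx": 0, "ty": 0, "tz": 11, "ax": 0, "ay": 0, "az": 0, "claw": -1}
    - {"tx": 0, "ty": 0, "tz": 12, "ax": 0, "ay": 0, "az": 0, "claw": -1}
    - {"tx": 0, "ty": 0, "tz": 12, "ax": 0, "ay": 0, "az": 0, "claw": -1}
    - {"tx": 0, "ty": 0, "tz": 12, "ax": 0, "ay": 0, "az": 0, "claw": -1}
    - {"tx": 0, "ty": 0, "tz": 12, "ax": 0, "ay": 0, "az": 0, "claw": -1}
    - {"tx": 0, "ty": 0, "tz": 12, "ax": 0, "ay": 0, "az": 0, "claw": -1}
    - {"tx": 0, "ty": 0, "tz": 12, "ax": 0, "ay": 0, "az": 0, "claw": -1}

```text
time_s: 14.6
tcp_pos: [0.5637, -0.1333, 0.2417]
eef_rot: [-180.0, -0.0, -138.1]
contact_force: [0.2, 0.0, -0.1]
gripper_width: 0.0119
```

>>> step_arm:
  increments:
    - {"tx": -11, "ty": 21.5, "tz": 0, "ax": 1.81, "ay": -2.02, "az": 0, "claw": -1}
    - {"tx": -11, "ty": 21.5, "tz": 0, "ax": 1.81, "ay": -2.02, "az": 0, "claw": -1}
    - {"tx": -11, "ty": 21.5, "tz": 0, "ax": 1.81, "ay": -2.02, "az": 0, "claw": -1}
    - {"tx": -11, "ty": 21.5, "tz": 0, "ax": 1.81, "ay": -2.02, "az": 0, "claw": -1}
    - {"tx": -11, "ty": 21.5, "tz": 0, "ax": 1.81, "ay": -2.02, "az": 0, "claw": -1}
    - {"tx": -11, "ty": 21.5, "tz": 0, "ax": 1.81, "ay": -2.02, "az": 0, "claw": -1}
    - {"tx": -11, "ty": 21.5, "tz": 0, "ax": 1.81, "ay": -2.02, "az": 0, "claw": -1}
    - {"tx": -11, "ty": 21.5, "tz": 0, "ax": 1.81, "ay": -2.02, "az": 0, "claw": -1}
    - {"tx": -11, "ty": 21.5, "tz": 0, "ax": 1.81, "ay": -2.02, "az": 0, "claw": -1}
    - {"tx": -11, "ty": 21.5, "tz": 0, "ax": 1.81, "ay": -2.02, "az": 0, "claw": -1}
    - {"tx": 0, "ty": 0, "tz": -10, "ax": 0, "ay": 0, "az": 0, "claw": -1}
    - {"tx": 0, "ty": 0, "tz": 0, "ax": 0, "ay": 0, "az": 0, "claw": -1}

```text
time_s: 15.8
tcp_pos: [0.4528, 0.0818, 0.23]
eef_rot: [180.0, 27.0, -138.1]
contact_force: [0.1, -0.4, -0.4]
gripper_width: 0.0123
```

Run:
```python
from look import *
from fin import ax
Rt=toolR(ax,-np.cross([0,0,1],ax));go([.4536,.0824,.2301],Rt);go([.4941,.1190,.1238],Rt)
o=np.zeros((400,800,3),np.uint8)
for i,n in enumerate(('side','top')):
    c=cap(n);im=c['image'].copy();X=tip();u,v=proj(c,X)[0].astype(int);cv2.circle(im,(int(u),int(v)),1,(0,0,255),-1)
    o[:,400*i:400*i+400]=cv2.resize(im[v-50:v+50,u-50:u+50],(400,400))
cv2.imwrite('pics/c8.png',o)
```

```text
shift mm [0.8 0.6 0.1] rotvec [-0.02 -0.03 -0.14]
shift mm [  41.3   37.2 -106.2] rotvec [-0.02 -0.03 -0.14]
```

View pics/c8.png

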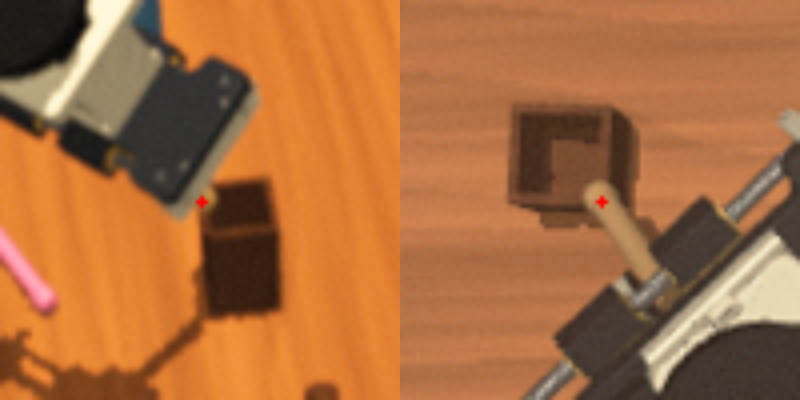

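The picture matches the one from drawing the stick out, so I reverse the extraction.

>>> step_arm:
  increments:
    - {"tx": 2, "ty": 2, "tz": 0, "ax": 0, "ay": 0, "az": 0, "claw": -1}
    - {"tx": 4, "ty": 3.5, "tz": -10.5, "ax": 0, "ay": 0, "az": 0, "claw": -1}
    - {"tx": 4, "ty": 3.5, "tz": -10.5, "ax": 0, "ay": 0, "az": 0, "claw": -1}
    - {"tx": 4, "ty": 3.5, "tz": -10.5, "ax": 0, "ay": 0, "az": 0, "claw": -1}
    - {"tx": 4, "ty": 3.5, "tz": -10.5, "ax": 0, "ay": 0, "az": 0, "claw": -1}
    - {"tx": 4, "ty": 3.5, "tz": -10.5, "ax": 0, "ay": 0, "az": 0, "claw": -1}
    - {"tx": 4, "ty": 3.5, "tz": -10.5, "ax": 0, "ay": 0, "az": 0, "claw": -1}
    - {"tx": 4, "ty": 3.5, "tz": -10.5, "ax": 0, "ay": 0, "az": 0, "claw": -1}
    - {"tx": 4, "ty": 3.5, "tz": -10.5, "ax": 0, "ay": 0, "az": 0, "claw": -1}
    - {"tx": 4, "ty": 3.5, "tz": -10.5, "ax": 0, "ay": 0, "az": 0, "claw": -1}
    - {"tx": 3, "ty": 2.5, "tz": -8.5, "ax": 0, "ay": 0, "az": 0, "claw": -1}
    - {"tx": 0, "ty": 0, "tz": 0, "ax": 0, "ay": 0, "az": 0, "claw": -1}

```text
time_s: 17.1
tcp_pos: [0.4929, 0.1178, 0.1247]
eef_rot: [179.8, 26.8, -138.2]
contact_force: [-3.9, 5.4, -3.4]
gripper_width: 0.0121
```

>>> step_arm:
  increments:
    - {"tx": 0, "ty": 0, "tz": 0, "ax": 0, "ay": 0, "az": 0, "claw": -0.4}
    - {"tx": 0, "ty": 0, "tz": 0, "ax": 0, "ay": 0, "az": 0, "claw": -0.4}
    - {"tx": 0, "ty": 0, "tz": 0, "ax": 0, "ay": 0, "az": 0, "claw": 0}
    - {"tx": 0, "ty": 0, "tz": 0, "ax": 0, "ay": 0, "az": 0, "claw": 0.5}
    - {"tx": 0, "ty": 0, "tz": 0, "ax": 0, "ay": 0, "az": 0, "claw": 1}
    - {"tx": 0, "ty": 0, "tz": 0, "ax": 0, "ay": 0, "az": 0, "claw": 1}
    - {"tx": 0, "ty": 0, "tz": 0, "ax": 0, "ay": 0, "az": 0, "claw": 1}
    - {"tx": 0, "ty": 0, "tz": 0, "ax": 0, "ay": 0, "az": 0, "claw": 1}
    - {"tx": 0, "ty": 0, "tz": 0, "ax": 0, "ay": 0, "az": 0, "claw": 1}

```text
time_s: 18.0
tcp_pos: [0.4948, 0.1177, 0.1276]
eef_rot: [180.0, 27.1, -138.1]
contact_force: [0.5, 0.1, -0.5]
gripper_width: 0.0771
```

>>> step_arm:
  increments:
    - {"tx": -4, "ty": -3.5, "tz": 10.5, "ax": 0, "ay": 0, "az": 0, "claw": 1}
    - {"tx": -4, "ty": -3.5, "tz": 10.5, "ax": 0, "ay": 0, "az": 0, "claw": 1}
    - {"tx": -4, "ty": -3.5, "tz": 10.5, "ax": 0, "ay": 0, "az": 0, "claw": 1}
    - {"tx": -4, "ty": -3.5, "tz": 10.5, "ax": 0, "ay": 0, "az": 0, "claw": 1}
    - {"tx": -4, "ty": -3.5, "tz": 10.5, "ax": 0, "ay": 0, "az": 0, "claw": 1}
    - {"tx": -4, "ty": -3.5, "tz": 10.5, "ax": 0, "ay": 0, "az": 0, "claw": 1}
    - {"tx": -4, "ty": -3.5, "tz": 10.5, "ax": 0, "ay": 0, "az": 0, "claw": 1}
    - {"tx": -4, "ty": -3.5, "tz": 10.5, "ax": 0, "ay": 0, "az": 0, "claw": 1}
    - {"tx": -10, "ty": 0, "tz": 25, "ax": 0, "ay": 0, "az": 0, "claw": 1}
    - {"tx": -10, "ty": 0, "tz": 25, "ax": 0, "ay": 0, "az": 0, "claw": 1}
    - {"tx": -10, "ty": 0, "tz": 25, "ax": 0, "ay": 0, "az": 0, "claw": 1}
    - {"tx": 0, "ty": 0, "tz": 0, "ax": 0, "ay": 0, "az": 0, "claw": 1}

```text
time_s: 19.2
tcp_pos: [0.4331, 0.0898, 0.2912]
eef_rot: [-179.9, 27.5, -138.0]
contact_force: [0.8, 0.7, -0.3]
gripper_width: 0.088
```

Run:
```python
from look import *
s=r.get_state();print(s['time_s'],s['contact_force'])
D={n:cap(n) for n in('top','side')}
o=np.zeros((600,800,3),np.uint8)
o[:300,:]=cv2.resize(D['top']['image'][150:300,200:600],(800,300)) 
o[300:,:400]=cv2.resize(D['side']['image'][160:260,270:370],(400,300))
u,v=np.clip(proj(D['side'],b+[0,0,.04])[0],60,[580,420]).astype(int)
o[300:,400:]=cv2.resize(D['side']['image'][v-60:v+60,u-80:u+80],(400,300))
cv2.imwrite('pics/c9.png',o);print(u,v)
import pickle;pickle.dump(D,open('d9.pkl','wb'))
```

```text
19.2 [ 0.77390824  0.73109149 -0.30539274]
363 290
```

View pics/c9.png

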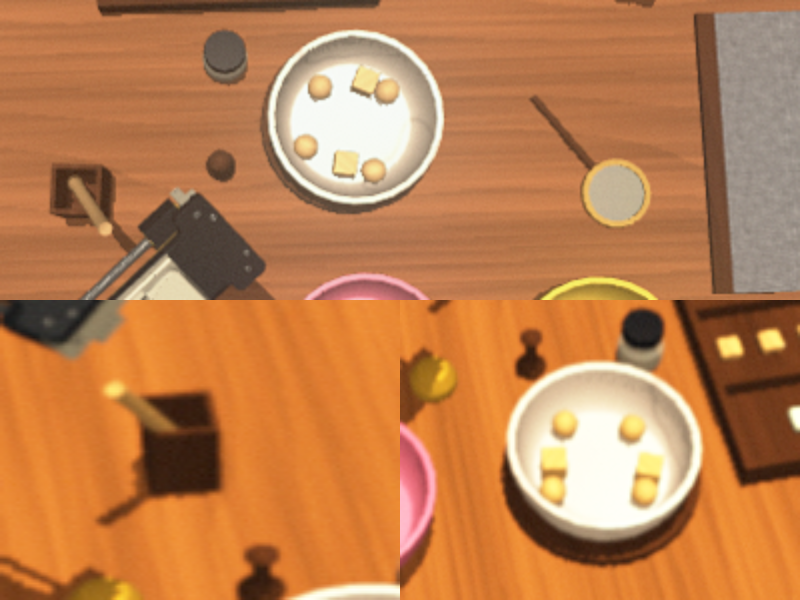

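All good in the final picture. The stick leans in the pot (crop 75–107, 180–230). The cubes are at (366,80) and (345,162), about 42 px or 88 mm apart. All six beads are in the bowl, which hasn't moved, and the gripper is clear.

```bash
python3 -c "
from plant import r
r.close_job()"
```

```text
the job is handed in; nothing more can be done
```

The beads are mixed, the stick is back in the pot, and the job is handed in; no verdict was reported. I drew the pale stick from the pot and stirred clockwise from the near side for two full turns. The foot path was about 24 mm out from the middle and about 4 mm above the bowl floor. After the second turn the cubes were already far enough apart, so no further stirring was needed.

- **Cubes:** by ray-casting from the side view, their centres were about 88 mm apart (45 needed), and the final pictures agree.
- **Beads and bowl:** all six beads are in the bowl, and the bowl sits in its stand where it started.
- **Stick:** it leans in the pot as it did at the start, released, with the gripper clear.
- **Bystanders:** those in the last pictures showed no visible movement. The mug was not in those crops, but no move went near it.
- **Forces and time:** the readings I saw stayed below about 8 N, and the whole job took about 19 s of the 72 s allowed.

Two sets of moves were refused for their format: first because every key is needed in each row, then once for a 13th row. Neither moved the arm, and both were sent again in full. No check failed or disagreed.

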